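Open the bottle warmer

ROBOT

A 6-joint arm with a two-finger parallel gripper is mounted at the origin on the work surface. World frame = base frame: x ahead of the robot, y to its left, z up, the work surface at z = 0. Lengths are in mm, angles in rad, forces in N, time in s.
With the tool pointing down it reaches from about 275 to 750 mm from the base axis. Payload 10.2 kg.
Tool frame: the origin (TCP) lies at the very end of the fingers, on their centre line; the grasp point (between the pads) lies 19 mm behind it; z points along the fingers, y is the line along which they close (so a half turn about z gives the same grasp; the last joint's range is limited). The gripper opens to 85 mm and grips with 20 to 120 N. Pads are 22 mm wide; open, the fingers measure 114 mm over their backs; the gripper's body (76 mm by 85 mm) begins 54 mm behind the grasp point. The pads swing forward as they close: fully open they stand 13 mm farther back than shut.
Start: joints at [-1.53, 0.313, 1.498, -0, 1.331, -0.223], TCP at [136.881, -506.848, 231.294] pointing down, gripper open.
Joint ranges: [-2.94, 2.94], [-0.97, 2.17], [0.19, 2.56], [-1.23, 4.37], [0.02, 3.11], [-2.88, 2.88]. Speed limits (rad/s): [2.39, 2.39, 3.01, 3.14, 3.14, 3.14].

INTERFACE

Orientations are given as a unit quaternion [w, x, y, z].
In Python, from rig import * gives the robot as it stands. The module is installed in compiled form; this text tells all that it offers.
- The arm moves only by the shell command python3 -m crank 'ROWS' [FORCE]. ROWS is JSON, a list that holds one entry, the list of rows, each a list of 7 numbers: the shift along the tool's x, y, z in units of 25 mm (1.0 is 25 mm), then the turn, a rotation vector about the tool's x, y, z in units of 8 degrees (1.0 is 8 degrees), then the finger opening in mm, from 0 to 85.4. A call has exactly 8 rows; each row shifts and turns the commanded pose from where the row before left it, along the tool's axes as they then stand; what a row does not reach is not made up. A row lasts 1/10 s, in which the tool goes at most 50 mm and 8.59 degrees, less where a joint would pass 70% of its speed; a pose out of reach is approached as far as the arm can. A call is refused whole if a number of a shift passes 1 or a number of a turn 1, either way. A call with a gripper value outside its range is refused whole. The fingers move at their own pace and stop on an object; FORCE is the grip in N (left out, the last holds). Time passes only in rows, so rows that do not move let the fingers close, or fill a call up. It gives the time, the measured TCP pose, the force, the opening and the grip force at its end, in the units of the state.
- sense(): the state, without advancing time (a new reading comes with each control period).
- capture(name): name is "side" or "top"; returns the picture (480x640x3 uint8, blue, green, red); there is no depth.
- camera_model(name): a dict with "fx", "fy", "cx", "cy" (pixels), "world_from_camera" (4x4, takes a point from camera to world coordinates). Camera axes: x right, y up, looking along -z (the intrinsics and any distortion apply to the point x, -y, -z); pixel columns grow to the right and rows downward; lengths in mm; the calibration is good to about 2 mm. A picture is of the moment at which its call begins. camera_model takes no time and is no camera call.
- finish_job(): hands the job in; it is judged then, once.
The state is a dict: "time_s": time; "joints": joint angles; "dq": joint speeds; "tau": joint torques, N m; "eef_pos": TCP position; "ee_rot": TCP orientation; "force": force on the tool from outside, world axes, zero at the start; "wrist_torque": the same for the moment, N m; "grip_width": opening from 0.0 (shut) to 1.0 (fully open); "grip_force": force on a finger pad.
Only numpy, scipy, OpenCV 4.12 (cv2) and the standard library are available. Lean on these libraries where they do the work, as an engineer would, in place of code of your own. Each camera call takes 0.05 s, during which the arm holds its last target. There are 200 camera calls.

TASK

Open the larger of the two bottle warmers so that its bottles can be got at: press down its release tab with a fingertip until the spring lifts the lid, then push the lid all the way back until it rests open by itself, and take the hand away. Leave the smaller warmer shut, and do not pick up, knock over or shove aside any of the bottles or the thermometer around it.

Things in the scene. Friction and masses are not known exactly. Their poses are not given: they have to be found in the camera images.
- warmer: the larger bottle warmer: white housing 150 mm deep (x), 160 mm wide (y), 100 mm high, with a blue lid on top and a black tab on the front; origin at the centre of its underside. Bolted down. Its own axes: +x from the front face (towards the robot, where the release tab is) to the hinge at the back, y along its width, z up. It turns up on the left or the right of the smaller one.
- warmer_lid (a joint): hinge angle of the larger warmer's lid, rad: 0 shut and latched, 1.85 open at its stop (16 degrees past upright, where it rests by its own weight). With the tab pressed a spring lifts it within a second to about 0.68 and no further; from there it must be pushed. Let go below about 1.6 it falls back there; beyond, it falls to the stop
- warmer_lid_edge (a point): middle of the lid's front edge, on its underside, 143 mm from the hinge line; level with the housing's top when shut. The lid is a plate 143 mm long, 160 mm wide, 10 mm thick, 0.18 to 0.28 kg; a steel tongue (18 mm wide, 6 mm thick) sticks out 7.5 mm at the middle of this edge. Axes turn with the lid
- warmer_lid_hinge (a point): middle of the hinge line, which runs along the warmer's y, 68 mm behind the housing's centre and 100 mm above the table, level with the underside of the shut lid. The raised lid's front edge moves on an arc about it: follow that arc with the fingertips just below the edge, as a straight level push can jam on the edge by friction
- warmer_tab (a joint): angle of the larger warmer's release tab, rad: 0 at rest, 0.30 fully pressed; its hook lets go of the lid at about 0.17; it springs back when released. The hook, 22 mm wide, stands between paddle and lid, up to 112 mm above the table, its front face 91 mm in front of the housing's centre; it tips towards the robot as the tab is pressed
- warmer_tab_press (a point): where to press: on the top of the tab's black paddle, 122 mm in front of the housing's centre, 80 mm above the table. The paddle is 40 mm wide and stands out level to 138 mm in front of the centre. Press straight down: this point sinks 7 mm to release, 12 mm to the stop, at about 5 N
- mini: the smaller bottle warmer, to be left shut: the same kind of housing, 120 mm deep (x), 100 mm wide (y), 100 mm high, with its own lid and tab, the tab reaching 123 mm in front of its centre; origin at the centre of its underside. Bolted down. Its own axes: +x from the front face (towards the robot, where the release tab is) to the hinge at the back, y along its width, z up.
- mini_lid (a joint): hinge angle of the smaller warmer's lid, rad: 0 shut
- bottle_a: a capped milk bottle, 48 mm diameter, 105 mm tall, 0.13 kg, standing loose; origin at the centre of its underside; a bystander between the fronts of the warmers
- bottle_b: a capped milk bottle, 48 mm diameter, 105 mm tall, 0.13 kg, standing loose; origin at the centre of its underside; a bystander behind the warmers
- bottle_c: a capped milk bottle, 48 mm diameter, 105 mm tall, 0.13 kg, standing loose; origin at the centre of its underside; a bystander in the aluminium rack at the robot's right
- bottle_d: a capped milk bottle, 48 mm diameter, 105 mm tall, 0.13 kg, standing loose; origin at the centre of its underside; a bystander in the aluminium rack at the robot's right
- thermometer: a flat white hand thermometer, 110 x 26 x 14 mm, with a 60 mm steel probe, lying loose at the robot's left; origin at the centre of its underside; a bystander

How it is judged (in metres and radians):
On the way, in this order (a step that is already met when the one before it is completed fails the run):
1. the larger warmer's tab is pressed by the fingers (value of joint warmer_tab above 0.12 rad and contact force between the fingers and warmer above 0.5 N and value of joint warmer_lid below 0.1 rad).
2. the larger warmer's lid has sprung up (value of joint warmer_lid above 0.3 rad), for 0.1 s.
At the end, for the whole second after the job is handed in: The larger warmer's lid rests past 1.7 rad (stop at 1.85), at rest; its tab has sprung back (under 0.08 rad); the smaller warmer's lid is shut (under 0.06 rad); the bottles and the thermometer are upright (tilt under 0.3 rad) and within 40 mm of where they stood (value of joint warmer_lid above 1.7 rad and velocity of joint warmer_lid between -0.1 and 0.1 rad/s and value of joint warmer_tab below 0.08 rad and value of joint mini_lid below 0.06 rad and distance of each of bottle_a, bottle_b, bottle_c, bottle_d, thermometer from where it was at the start of the episode below 0.04 m and angle between each of bottle_a, bottle_b, bottle_c, bottle_d, thermometer's own z axis and vertical below 0.3 rad); the robot touches nothing.
It fails at once if the smaller warmer's lid is opened (value of joint mini_lid above 0.15 rad).
It fails at once if a bottle or the thermometer is lifted, shoved more than 40 mm away or knocked over (distance of any of bottle_a, bottle_b, bottle_c, bottle_d, thermometer from where it was at the start of the episode above 0.04 m or angle between any of bottle_a, bottle_b, bottle_c, bottle_d, thermometer's own z axis and vertical above 0.5 rad).
It fails at once if a bottle or the thermometer is picked up (height (world z) of any of bottle_a, bottle_b, thermometer above 0.03 m or height (world z) of any of bottle_c, bottle_d above 0.05 m).
It also fails if it takes over 42 s, if anything falls off the work surface, if the arm or the gripper's body presses on something with over 40 N, if the wrist force passes 120 N, or if a joint passes its speed limit or range.

## Working session

There is one attempt and no reset: what is moved stays moved. The work goes in short steps, Python scripts to look and compute and a shell command to move; the robot and the scene stay as the last step left them, time stands still between calls to the robot, and variables do not carry over. Pictures are saved under pics/ and viewed, at most 10 in all, crops included, and the job is handed in when it is done.

```bash
mkdir -p pics; python3 - <<'E'
from rig import *
import cv2
for n in("top","side"):
    cv2.imwrite(f"pics/{n}0.png",capture(n)); m=camera_model(n); print(n,m)
s=sense(); print(s["eef_pos"],s["ee_rot"],s["time_s"],s["grip_width"])
E
```

```text
top {'fx': 562.1455543899203, 'fy': 562.1455543899203, 'cx': 309.90439603582803, 'cy': 240.93171442961474, 'world_from_camera': array([[ 4.28730413e-03,  9.97979557e-01, -6.33910289e-02,
         4.66608032e+02],
       [-9.99967686e-01,  4.70968005e-03,  6.51509896e-03,
         5.40250227e+00],
       [ 6.80048704e-03,  6.33610483e-02,  9.97967500e-01,
         1.43738459e+03],
       [ 0.00000000e+00,  0.00000000e+00,  0.00000000e+00,
         1.00000000e+00]])}
side {'fx': 445.4303911628982, 'fy': 445.4303911628982, 'cx': 314.04524397453287, 'cy': 237.2369711975898, 'world_from_camera': array([[ 9.66139514e-01,  1.25208444e-01, -2.25604267e-01,
         3.70482213e+02],
       [-2.57399454e-01,  5.28322794e-01, -8.09086242e-01,
        -7.30990236e+02],
       [ 1.78874472e-02,  8.39760604e-01,  5.42662112e-01,
         6.01556291e+02],
       [ 0.00000000e+00,  0.00000000e+00,  0.00000000e+00,
         1.00000000e+00]])}
[ 136.88598268 -506.59938857  230.79825423] [-5.88559920e-04  9.91312256e-01  1.31528178e-01  5.62843485e-05] 0.1 1.0020656201869425
```

View pics/top0.png

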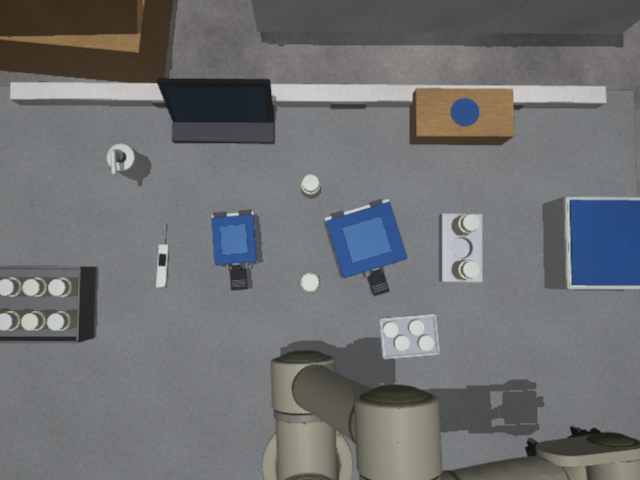

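View pics/side0.png

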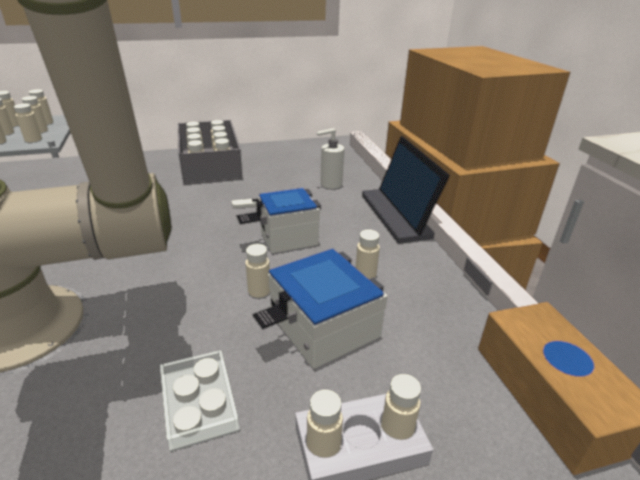

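The top view shows the large warmer at about (366,239), turned, with its tab at (378,283). The mini is at (234,240), the front bottle at (310,282), the rear bottle at (311,185) and the rack at (462,247). The side view agrees.

```bash
cat >h.py <<'E'
from rig import *
import cv2, numpy as np
def ray(n,u,v,z):
    m=camera_model(n); T=m["world_from_camera"]
    d=T[:3,:3]@np.array([(u-m["cx"])/m["fx"],-(v-m["cy"])/m["fy"],-1]); o=T[:3,3]
    return (o+d*(z-o[2])/d[2])
def proj(n,p):
    m=camera_model(n); T=m["world_from_camera"]; c=T[:3,:3].T@(np.array(p)-T[:3,3])
    return m["cx"]+m["fx"]*c[0]/-c[2], m["cy"]-m["fy"]*c[1]/-c[2]
E
python3 - <<'E'
from h import *
im=cv2.imread("pics/top0.png"); hsv=cv2.cvtColor(im,cv2.COLOR_BGR2HSV)
m=cv2.inRange(hsv,(95,100,60),(125,255,255)); m[:, :320]=0; m[:190]=0; m[290:]=0; m[:,420:]=0
m=cv2.morphologyEx(m,cv2.MORPH_CLOSE,np.ones((5,5)))
c=max(cv2.findContours(m,0,2)[0],key=cv2.contourArea)
P=np.array([ray("top",*p[0],110)[:2] for p in c],np.float32)
r=cv2.minAreaRect(P); b=cv2.boxPoints(r); print(r); print(b)
k=cv2.inRange(hsv,(0,0,0),(180,255,60)); k[:265]=0;k[300:]=0;k[:,:360]=0;k[:,395:]=0
c=max(cv2.findContours(k,0,2)[0],key=cv2.contourArea)
r=cv2.minAreaRect(np.array([ray("top",*p[0],80)[:2] for p in c],np.float32)); print("tab",r,cv2.boxPoints(r))
for n,u,v,z in(("a",310,282,105),("b",311,185,105),("tray",410,335,30),("tray edge",440,318,30),("tl",380,318,30)): print(n,ray("top",u,v,z))
E
```

```text
((555.5510864257812, -136.2045135498047), (142.75799560546875, 159.02732849121094), 17.045639038085938)
[[ 463.99954   -81.10733 ]
 [ 510.61575  -233.14883 ]
 [ 647.10266  -191.3017  ]
 [ 600.48645   -39.260193]]
tab ((454.95245361328125, -166.88235473632812), (55.82133102416992, 38.386531829833984), 16.644990921020508) [[ 422.71356 -156.48808]
 [ 433.70905 -193.26613]
 [ 487.19135 -177.27663]
 [ 476.19586 -140.49858]]
a [453.96061032  -3.93889889 105.        ]
b [685.20591354  -5.34015462 105.        ]
tray [ 322.92238794 -253.56084578   30.        ]
tray edge [ 365.17738231 -328.67439916   30.        ]
tl [ 364.61027738 -179.08959455   30.        ]
```

The warmer's centre is at about (559,-135) with a yaw of 17.05°, and the press point is at about (442,-171,80). The tool's yaw is already 15°. I'll move across at height and close the fingers.

```bash
python3 -m crank '[[[0,0,0,0,0,-0.24,0],[0.99,-0.58,0,0,0,0,0],[0.99,-0.58,0,0,0,0,0],[0.99,-0.58,0,0,0,0,0],[0.99,-0.58,0,0,0,0,0],[0.99,-0.58,0,0,0,0,0],[0.99,-0.58,0,0,0,0,0],[0.99,-0.58,0,0,0,0,0]]]' 40
python3 -m crank '[[[0.99,-0.58,0,0,0,0,0],[0.99,-0.58,0,0,0,0,0],[0.99,-0.58,0,0,0,0,0],[0.99,-0.58,0,0,0,0,0],[0.99,-0.58,0,0,0,0,0],[0.99,-0.58,0,0,0,0,0],[0.99,-0.58,0,0,0,0,0],[0.99,-0.58,0,0,0,0,0]]]'
cat >>h.py <<'E'
from scipy.spatial.transform import Rotation as R
def w():
    s=sense(); q=s["ee_rot"]; r=R.from_quat([q[1],q[2],q[3],q[0]]).as_matrix()
    a=np.radians(17.05); F=np.array([[np.cos(a),np.sin(a),0],[-np.sin(a),np.cos(a),0],[0,0,1]])
    p=F@(np.array(s["eef_pos"])-[558.9,-135.2,0])
    np.set_printoptions(precision=3,suppress=True)
    print("t",s["time_s"],"warmer-frame tcp",p,"axes(cols x,y,z)\n",F@r,"\nq",np.array(s["joints"]),"F",np.array(s["force"]),"grip",s["grip_width"])
    return p,F@r
E
python3 -c "from h import *; w()"
```

```text
time_s: 0.9
eef_pos: [273.4, -358.0, 231.1]
ee_rot: [-0.0, 0.989, 0.148, -0.0]
force: [0.7, -0.2, 0.3]
grip_width: -0.001
grip_force: 0.0
time_s: 1.7
eef_pos: [428.7, -189.1, 231.1]
ee_rot: [-0.0, 0.989, 0.148, -0.0]
force: [0.2, 0.7, -0.1]
grip_width: -0.001
grip_force: 0.0
t 1.7 warmer-frame tcp [-140.274  -13.33   231.082] axes(cols x,y,z)
 [[ 1. -0. -0.]
 [-0. -1.  0.]
 [-0. -0. -1.]] 
q [-0.666  0.189  1.659 -0.     1.295  0.607] F [ 0.189  0.689 -0.113] grip -0.0006988387328134321
```

```bash
python3 -m crank '[[[0.93,-0.53,0,0,0,0,0],[0,0,0,0,0.94,0,0],[0,0,0,0,0.94,0,0],[0,0,0,0,0.94,0,0],[0,0,0,0,0.93,0,0],[-0.5,0,0.87,0,0,0,0],[-0.5,0,0.87,0,0,0,0],[-0.5,0,0.87,0,0,0,0]]]' 40
python3 -m crank '[[[-0.5,0,0.87,0,0,0,0],[-0.5,0,0.87,0,0,0,0],[-0.1,0,0.17,0,0,0,0],[0,0,0,0,0,0,0],[0,0,0,0,0,0,0],[0,0,0,0,0,0,0],[0,0,0,0,0,0,0],[0,0,0,0,0,0,0]]]'
python3 - <<'E'
from h import *
w()
t=capture("top");s=capture("side")
cv2.imwrite("pics/c1.png",np.hstack([cv2.resize(t[200:330,310:440],(400,400),interpolation=2),cv2.resize(s[200:380,200:380],(400,400),interpolation=2)]))
E
```

```text
time_s: 2.5
eef_pos: [446.3, -170.7, 155.1]
ee_rot: [-0.038, 0.955, 0.143, 0.256]
force: [-0.5, -0.2, 0.0]
grip_width: 0.001
grip_force: 0.0
time_s: 3.3
eef_pos: [446.8, -170.7, 101.4]
ee_rot: [-0.038, 0.955, 0.143, 0.256]
force: [0.5, 0.4, 0.1]
grip_width: -0.001
grip_force: 0.0
t 3.3 warmer-frame tcp [-117.566   -1.1    101.425] axes(cols x,y,z)
 [[ 0.866 -0.     0.5  ]
 [ 0.    -1.    -0.001]
 [ 0.5    0.001 -0.866]] 
q [-0.876  0.25   2.088  0.757  0.736 -0.16 ] F [0.514 0.377 0.135] grip -0.0005705357204232575
```

View pics/c1.png

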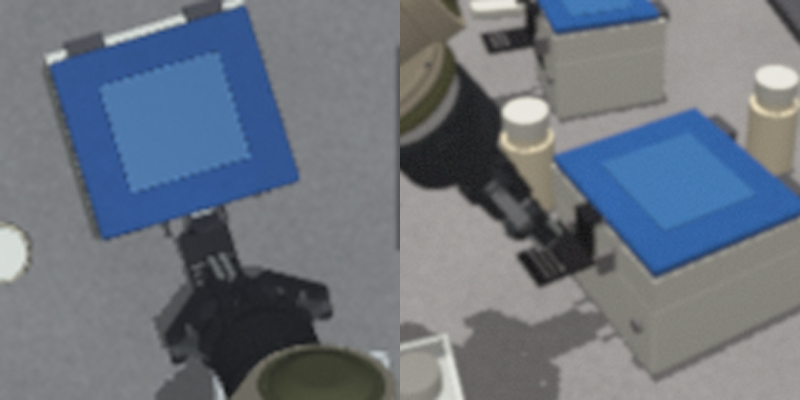

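In both views the closed fingertips sit over the paddle (side crop at about (555,240)), and the lid is shut. Next is the press.

```bash
python3 -m crank '[[[-0.15,0,0.26,0,0,0,0],[-0.1,0,0.17,0,0,0,0],[-0.08,0,0.14,0,0,0,0],[-0.08,0,0.14,0,0,0,0],[-0.06,0,0.1,0,0,0,0],[-0.04,0,0.07,0,0,0,0],[0,0,0,0,0,0,0],[0,0,0,0,0,0,0]]]'
python3 - <<'E'
from h import *
w()
t=capture("top");s=capture("side")
cv2.imwrite("pics/c2.png",np.hstack([cv2.resize(t[200:330,310:440],(400,400),interpolation=2),cv2.resize(s[200:380,200:380],(400,400),interpolation=2)]))
E
```

```text
time_s: 4.2
eef_pos: [446.8, -170.6, 75.7]
ee_rot: [-0.038, 0.955, 0.143, 0.256]
force: [1.3, 0.8, 4.1]
grip_width: -0.003
grip_force: 1.6
t 4.2 warmer-frame tcp [-117.603   -0.987   75.686] axes(cols x,y,z)
 [[ 0.866 -0.     0.5  ]
 [-0.    -1.    -0.   ]
 [ 0.5    0.    -0.866]] 
q [-0.876  0.307  2.108  0.82   0.683 -0.242] F [1.271 0.839 4.092] grip -0.003011498037184548
```

View pics/c2.png

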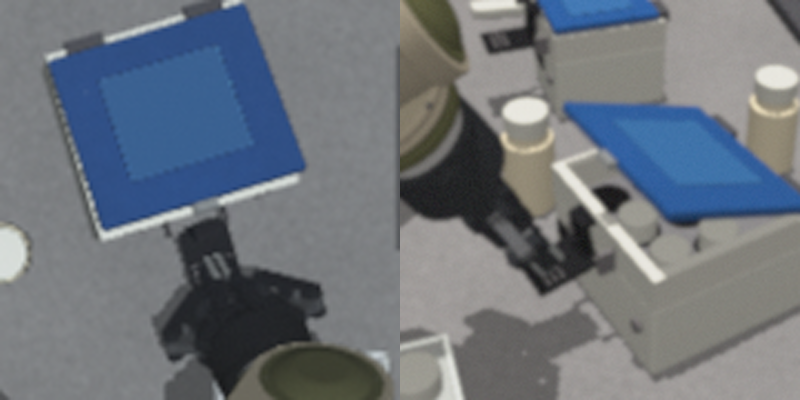

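The lid is springing up: its front edge is raised in the side crop and the housing is open at about (650,230). I'll back off, pitch the tool to 45° and shift it 30 mm sideways to clear the tongue.

```bash
python3 -m crank '[[[0,0,0,0,0,0,0],[0,0,0,0,0,0,0],[0.18,0,-0.9,0,0,0,0],[0.18,0,-0.9,0,0,0,0],[0.18,0,-0.9,0,0,0,0],[0,-0.62,0,0,0.94,0,0],[0,-0.62,0,0,0.94,0,0],[0,0,0,0,0,0,0]]]'
python3 - <<'E'
from h import *
w()
s=capture("side")
cv2.imwrite("pics/c3.png",cv2.resize(s[170:370,180:400],(660,600),interpolation=2))
E
```

```text
time_s: 5.1
eef_pos: [414.9, -146.6, 139.1]
ee_rot: [-0.058, 0.915, 0.136, 0.375]
force: [-0.9, -0.1, -0.4]
grip_width: 0.001
grip_force: 0.0
t 5.1 warmer-frame tcp [-141.002   31.331  139.084] axes(cols x,y,z)
 [[ 0.711 -0.001  0.703]
 [-0.004 -1.     0.003]
 [ 0.703 -0.005 -0.711]] 
q [-1.065  0.113  2.276  1.064  0.906 -0.547] F [-0.948 -0.065 -0.393] grip 0.0008371224540889945
```

View pics/c3.png

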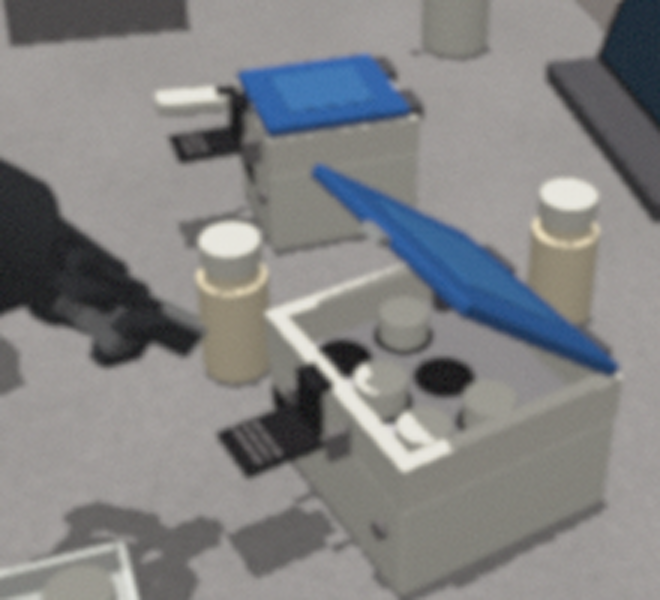

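The lid stands at its sprung angle. The fingers are at (190,330) in the crop, clear of the bottle, which is behind them. Next I go in under the edge.

```bash
python3 -m crank '[[[0.87,0,0.66,0,0,0,0],[0.87,0,0.66,0,0,0,0],[0.87,0,0.66,0,0,0,0],[0.35,0,0,0,0,0,0],[0.35,0,0,0,0,0,0],[0.3,0,0,0,0,0,0],[0,0,0,0,0,0,0],[0,0,0,0,0,0,0]]]'
python3 - <<'E'
from h import *
w()
s=capture("side")
cv2.imwrite("pics/c4.png",cv2.resize(s[170:370,180:400],(660,600),interpolation=2))
E
```

```text
time_s: 5.95
eef_pos: [511.4, -119.1, 168.8]
ee_rot: [-0.057, 0.915, 0.137, 0.375]
force: [-0.7, -0.3, -0.7]
grip_width: 0.001
grip_force: 0.0
t 5.95 warmer-frame tcp [-40.728  29.34  168.76 ] axes(cols x,y,z)
 [[ 0.712  0.     0.702]
 [-0.    -1.     0.001]
 [ 0.702 -0.001 -0.712]] 
q [-0.778  0.184  2.074  1.069  0.783 -0.263] F [-0.664 -0.338 -0.692] grip 0.0009551799003471398
```

View pics/c4.png

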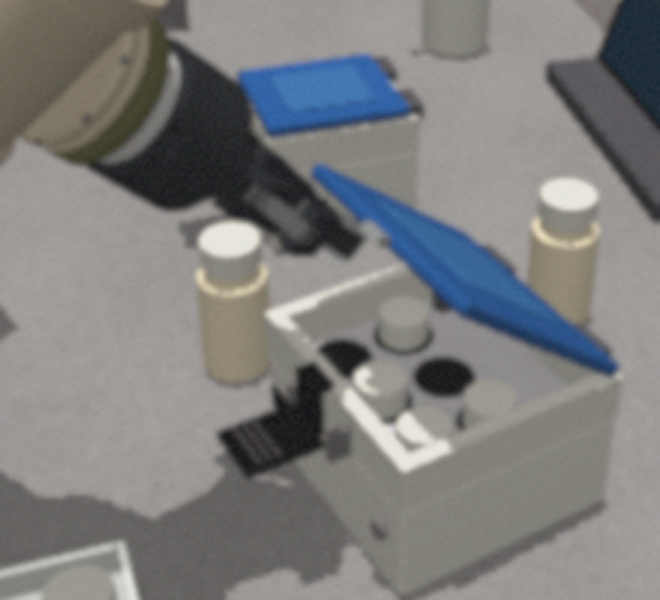

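The fingertips are just below the edge at (355,240), with no contact yet. Next I follow the arc.

```bash
python3 -m crank '[[[0.43,0,-0.06,0,0,0,0],[0.43,0,-0.06,0,0,0,0],[0.43,0,-0.06,0,0,0,0],[0.51,0,0.11,0,0,0,0],[0.51,0,0.11,0,0,0,0],[0.48,0,0.21,0,0,0,0],[0.48,0,0.21,0,0,0,0],[0,0,0,0,0,0,0]]]'
python3 - <<'E'
from h import *
w()
s=capture("side")
cv2.imwrite("pics/c5.png",cv2.resize(s[170:370,180:400],(660,600),interpolation=2))
E
```

```text
time_s: 6.8
eef_pos: [575.1, -99.6, 218.2]
ee_rot: [-0.057, 0.915, 0.137, 0.376]
force: [0.6, -0.2, -0.6]
grip_width: -0.002
grip_force: 0.0
t 6.8 warmer-frame tcp [ 25.963  29.309 218.215] axes(cols x,y,z)
 [[ 0.711  0.001  0.703]
 [ 0.    -1.     0.001]
 [ 0.703 -0.001 -0.711]] 
q [-0.634  0.206  1.884  0.942  0.772  0.028] F [ 0.552 -0.199 -0.551] grip -0.001988330488334207
```

View pics/c5.png

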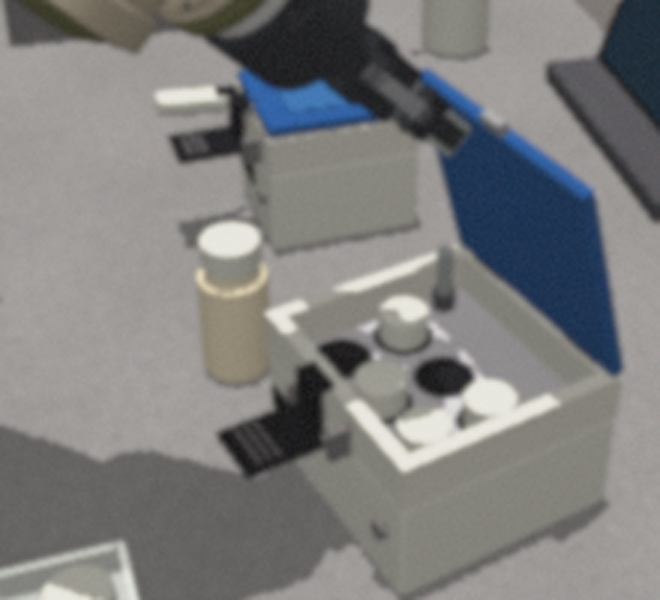

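The lid is nearly upright, with the fingertips at (455,135) on its underside. I'll continue past the balance point and then withdraw.

```bash
python3 -m crank '[[[0.42,0,0.3,0,0,0,0],[0.42,0,0.3,0,0,0,0],[0.36,0,0.38,0,0,0,0],[0.36,0,0.38,0,0,0,0],[0.28,0,0.4,0,0,0,0],[0,0,0,0,0,0,0],[0,0,0,0,0,0,0],[0,0,0,0,0,0,0]]]'
python3 - <<'E'
from h import *
w()
s=capture("side")
cv2.imwrite("pics/c6.png",cv2.resize(s[170:370,180:400],(660,600),interpolation=2))
E
```

```text
time_s: 7.65
eef_pos: [635.2, -80.9, 218.9]
ee_rot: [-0.057, 0.915, 0.137, 0.375]
force: [0.2, 0.2, 0.6]
grip_width: 0.003
grip_force: 0.0
t 7.65 warmer-frame tcp [ 88.829  29.521 218.911] axes(cols x,y,z)
 [[ 0.712  0.     0.702]
 [-0.    -1.     0.001]
 [ 0.702 -0.001 -0.712]] 
q [-0.524  0.311  1.741  0.899  0.719  0.16 ] F [0.176 0.23  0.597] grip 0.0026302599977414175
```

View pics/c6.png

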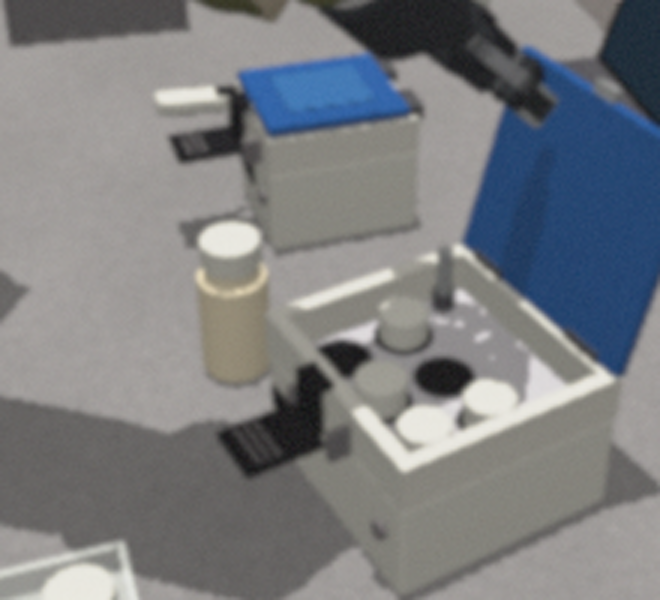

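The lid leans back past upright and no force is left on the tool. I'll withdraw and check.

```bash
python3 -m crank '[[[-0.45,0,-0.9,0,0,0,0],[-0.45,0,-0.9,0,0,0,0],[-0.45,0,-0.9,0,0,0,0],[-0.45,0,-0.9,0,0,0,0],[-0.45,0,-0.9,0,0,0,0],[0,0,0,0,0,0,0],[0,0,0,0,0,0,0],[0,0,0,0,0,0,0]]]'
python3 - <<'E'
from h import *
w()
cv2.imwrite("pics/c7.png",capture("side"))
E
```

```text
time_s: 8.5
eef_pos: [522.0, -115.7, 259.4]
ee_rot: [-0.057, 0.915, 0.137, 0.375]
force: [0.7, 0.0, 0.2]
grip_width: 0.004
grip_force: 0.0
t 8.5 warmer-frame tcp [-29.601  29.452 259.352] axes(cols x,y,z)
 [[ 0.712  0.001  0.703]
 [-0.    -1.     0.001]
 [ 0.703 -0.001 -0.712]] 
q [-0.752  0.056  1.937  0.878  0.915  0.045] F [0.697 0.004 0.227] grip 0.0036988710730832797
```

View pics/c7.png

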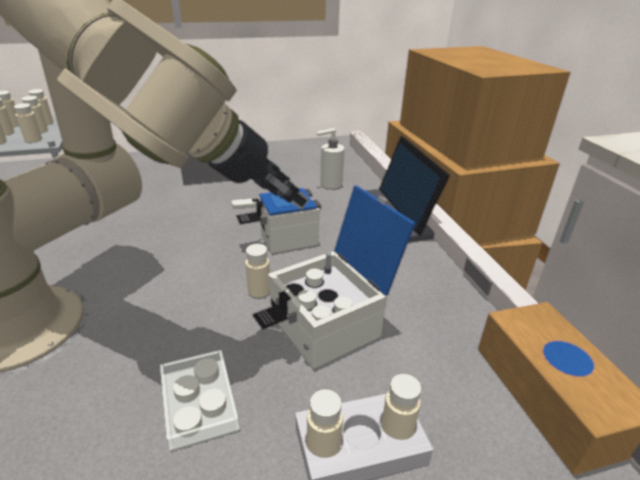

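The lid rests open at (375,235), the hand is clear at (300,195), and the bottles and the mini are undisturbed. I'm handing in.

```bash
python3 -c "from rig import *; print(finish_job())"
```

```text
the job is handed in; nothing more can be done
None
```

The larger warmer's lid is resting open past upright, the hand is clear, and the last picture showed the smaller warmer shut and the bottles in view undisturbed. I handed the job in at about 8.6 s but got no verdict back.

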